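Check and zero the yellow gauge

ROBOT

A 7-joint arm with a two-finger parallel gripper is mounted at the origin on the work surface. World frame = base frame: x ahead of the robot, y to its left, z up, the work surface at z = 0. Lengths are in m, angles in rad, forces in N, time in s.
With the tool pointing down it reaches from about 0.4 to 0.875 m from the base axis. Payload 19.3 kg.
Tool frame: the origin (TCP) lies midway between the tips of the shut fingers; the grasp point (between the pads) lies bot.pinch_z behind it (bot.pinch_z is the distance from the TCP to the grasp point, in m); z points along the fingers, y is the line along which they close (so a half turn about z gives the same grasp; the last joint's range is limited). The gripper opens to 85 mm and grips with 20 to 120 N. Pads are 22 mm wide; open, the fingers measure 114 mm over their backs; the gripper's body (76 mm by 85 mm) begins 54 mm behind the grasp point. The pads swing forward as they close: fully open they stand 13 mm farther back than shut.
Start: joints at [-1.201, 0.521, -0.036, 1.599, 0.021, 1.021, -0.113], TCP at [0.266, 0.566, 0.231] pointing down, gripper open.
Joint ranges: [-2.91, 2.91], [-0.3, 2.13], [-1.5, 1.42], [0.17, 2.43], [-1.26, 4.41], [0.16, 1.93], [-2.52, 2.52]. Speed limits (rad/s): [1.89, 1.89, 2.39, 2.39, 3.01, 3.01, 3.01].

INTERFACE

Orientations are given as [roll, pitch, yaw] about the fixed x, y, z axes, in that order (R = Rz(yaw) Ry(pitch) Rx(roll)).
In Python, from workcell import readout, grab_frame, camera_info, workorder, bot gives the robot as it stands. The module is installed in compiled form; this text tells all that it offers.
- The arm moves only by the tool drive_tool, never from a script. Its argument "targets" is a list of rows, each an object of numbers: "dx", "dy", "dz": the shift along the tool's x, y, z as a fraction of full scale; "yaw": the turn about the tool's z as a fraction of full scale; "fingers": the closure, from 0 (fully open) to 1 (shut). In form: [{"dx": .., "dy": .., "dz": .., "yaw": .., "fingers": ..}, ...]. A call has 1 to 20 rows; each row shifts and turns the commanded pose from where the row before left it, along the tool's axes as they then stand; what a row does not reach is not made up. Full scale, the value 1, is 0.1 m for a shift and 90 degrees for a turn. A row lasts 1/10 s, in which the tool goes at most 50 mm and 8.59 degrees, less where a joint would pass 70% of its speed; a pose out of reach is approached as far as the arm can. A call with a number of a shift or a turn outside -1 to 1 is refused whole. A call with a gripper value outside its range is refused whole. The fingers move at their own pace and stop on an object; "squeeze" is the grip in N (left out, the last holds). Time passes only in rows, so rows that do not move let the fingers close. It gives the time, the measured TCP pose, the force, the opening and the grip force at its end, in the units of the state.
- readout.observe(): the state, without advancing time (a new reading comes with each control period).
- grab_frame(name): name is "side" or "top" or "wrist"; returns the picture (420x560x3 uint8, blue, green, red); there is no depth.
- camera_info(name): a dict with "fx", "fy", "cx", "cy" (pixels), "T" (4x4, takes a point from camera to world coordinates); the wrist camera has in their place "hand_eye" (4x4, takes a point from camera to tool coordinates, whose origin is the TCP and whose axes are the flange's). Camera axes: x right, y up, looking along -z (the intrinsics and any distortion apply to the point x, -y, -z); pixel columns grow to the right and rows downward; lengths in m; the calibration is good to about 2 mm. The wrist camera is an equidistant fisheye: a pixel r from the principal point sees the ray r / f radians off the axis. A picture is of the moment at which its call begins: read the wrist's pose just before it. camera_info takes no time and is no camera call.
- workorder.job_done(): hands the job in; it is judged then, once.
The state is a dict: "clock": time; "qpos": joint angles; "qd": joint speeds; "joint_efforts": joint torques, N m; "position": TCP position; "tool_rot": TCP orientation; "force": force on the tool from outside, world axes, zero at the start; "moment": the same for the moment, N m; "grip_width": finger opening in m; "finger_force": force on a finger pad.
Only numpy, scipy, OpenCV 4.12 (cv2) and the standard library are available. Lean on these libraries where they do the work, as an engineer would, in place of code of your own. Each camera call takes 0.05 s, during which the arm holds its last target. There are 200 camera calls.

TASK

Check and zero the yellow dial gauge on the granite plate: with the fingertips, gently press the cap on its plunger about a centimetre down and let it spring fully up again, then gently press the green key on the readout box at least halfway in and let it come out. Do not touch the red and blue gauges or the red and white keys, do not shove or lift the readout box, and leave the steel cylinder, the steel ring and the gauge block where they stand.

Things in the scene. Friction and masses are not known exactly. Their poses are not given: they have to be found in the camera images.
- plate: Black granite plate, fixed, 160 (x) x 240 (y) x 40 mm high; origin at the centre of its underside, on the bench. The three gauges stand on it in a row along its y axis, 70 mm apart, at plate x = -30 mm; which colour stands where varies.
- gauge_red: Digital dial gauge with a red case, fixed on the plate, plunger pointing straight up: round case 50 mm in diameter and 20 mm thick (along its x), its centre 45 mm up, then a thin neck to 82 mm. Its origin is the centre of its foot, on top of the plate (z up).
- cap_red (a point): Centre of the top face of the red plunger cap, a flat disc 22 mm in diameter and 7 mm thick, 109 mm above the gauge's foot (149 mm above the bench) when up; it moves with the plunger.
- plunger_red (a joint): Plunger of the red gauge: 0 m fully up, grows as it is pushed straight down, 0.018 m at the hard bottom stop. It springs back up by itself; starts to move at about 1 N and the push grows evenly to about 8 N at the bottom (about 5 N at 10 mm).
- gauge_yellow: Digital dial gauge with a yellow case, fixed on the plate, plunger pointing straight up: round case 50 mm in diameter and 20 mm thick (along its x), its centre 45 mm up, then a thin neck to 82 mm. Its origin is the centre of its foot, on top of the plate (z up).
- cap_yellow (a point): Centre of the top face of the yellow plunger cap, a flat disc 22 mm in diameter and 7 mm thick, 109 mm above the gauge's foot (149 mm above the bench) when up; it moves with the plunger.
- plunger_yellow (a joint): Plunger of the yellow gauge: 0 m fully up, grows as it is pushed straight down, 0.018 m at the hard bottom stop. It springs back up by itself; starts to move at about 1 N and the push grows evenly to about 8 N at the bottom (about 5 N at 10 mm).
- gauge_blue: Digital dial gauge with a blue case, fixed on the plate, plunger pointing straight up: round case 50 mm in diameter and 20 mm thick (along its x), its centre 45 mm up, then a thin neck to 82 mm. Its origin is the centre of its foot, on top of the plate (z up).
- cap_blue (a point): Centre of the top face of the blue plunger cap, a flat disc 22 mm in diameter and 7 mm thick, 109 mm above the gauge's foot (149 mm above the bench) when up; it moves with the plunger.
- plunger_blue (a joint): Plunger of the blue gauge: 0 m fully up, grows as it is pushed straight down, 0.018 m at the hard bottom stop. It springs back up by itself; starts to move at about 1 N and the push grows evenly to about 8 N at the bottom (about 5 N at 10 mm).
- readout: Loose grey readout box, 130 (x) x 180 (y) x 45 mm high, 0.8 kg, resting on the bench on the other side of the robot's x axis from the plate (the sides vary). Origin at the centre of its underside. Flat display on the far (+x) half of its top; near (-x) half has a row of three round keys at box x = -30 mm: red at y = +55, green at y = 0, white at y = -55 mm.
- key_red_base: Black round collar, 38 mm in diameter and 12 mm high, of the red key, with that key in it; origin at the centre of its underside, on the box top (45 mm above the bench).
- key_red_top (a point): Centre of the top of the round red key, 22 mm in diameter, standing 12 mm above its collar, 69 mm above the bench when up; it moves with the key.
- key_red (a joint): Travel of the red key: 0 m up, grows as it is pushed down, 0.008 m fully in (hard stop). Springs back by itself; starts to move at about 2.4 N, the push grows evenly to about 8 N fully in (about 5 N at 4 mm).
- key_green_base: Black round collar, 38 mm in diameter and 12 mm high, of the green key, with that key in it; origin at the centre of its underside, on the box top (45 mm above the bench).
- key_green_top (a point): Centre of the top of the round green key, 22 mm in diameter, standing 12 mm above its collar, 69 mm above the bench when up; it moves with the key.
- key_green (a joint): Travel of the green key: 0 m up, grows as it is pushed down, 0.008 m fully in (hard stop). Springs back by itself; starts to move at about 2.4 N, the push grows evenly to about 8 N fully in (about 5 N at 4 mm).
- key_white_base: Black round collar, 38 mm in diameter and 12 mm high, of the white key, with that key in it; origin at the centre of its underside, on the box top (45 mm above the bench).
- key_white_top (a point): Centre of the top of the round white key, 22 mm in diameter, standing 12 mm above its collar, 69 mm above the bench when up; it moves with the key.
- key_white (a joint): Travel of the white key: 0 m up, grows as it is pushed down, 0.008 m fully in (hard stop). Springs back by itself; starts to move at about 2.4 N, the push grows evenly to about 8 N fully in (about 5 N at 4 mm).
- master: Loose steel setting cylinder, 26 mm in diameter, 40 mm high, standing on the plate behind (+x) the gauges. Origin at the centre of its underside. Bystander.
- setting_ring: Loose steel setting ring, 44 mm outside, 26 mm bore, 16 mm high, lying on the bench between the plate and the readout box, nearer the robot than the gauge block. Origin at the centre of its underside. Bystander.
- gauge_block: Loose steel gauge block, 30 x 14 x 35 mm high, standing on the bench between the plate and the readout box, beyond the ring. Origin at the centre of its underside. Bystander.
Not all that is in view belongs to the job. Several things look just like the readout: the one meant starts farthest to the robot's right.

How it is judged:
By the outcome, as a careful person would: the job done as asked, in the order asked, and still so for the second after the job is handed in, with the robot touching nothing.
It also fails if it takes over 54 s, if anything falls off the work surface, if the arm or the gripper's body presses on something with over 40 N, if the wrist force passes 120 N, or if a joint passes its speed limit or range.

## Working session

There is one attempt and no reset: what is moved stays moved. The work goes in short steps, Python scripts to look and compute and a tool call to move; the robot and the scene stay as the last step left them, time stands still between calls to the robot, and variables do not carry over. Pictures are saved under pics/ and viewed, at most 10 in all, crops included, and the job is handed in when it is done.

Besides the shell and the picture viewer there is one more tool, called after "Emit:" in YAML: its name, and indented under it one key for each argument. drive_tool: Moves the arm, as the interface text tells. Shift numbers are shares of 0.1 m and turn numbers shares of 90 degrees, none past 1 either way. Its arguments: {"type":"object","properties":{"targets":{"type":"array","items":{"type":"object","properties":{"dx":{"type":"number","minimum":-1,"maximum":1},"dy":{"type":"number","minimum":-1,"maximum":1},"dz":{"type":"number","minimum":-1,"maximum":1},"yaw":{"type":"number","minimum":-1,"maximum":1},"fingers":{"type":"number"}}}},"squeeze":{"type":"number"}},"required":["targets"]}

```bash
mkdir -p pics
python3 - <<'E'
from workcell import readout, grab_frame, camera_info, bot
import cv2,numpy as np
s=readout.observe();print(s['clock'],s['position'],s['tool_rot'],s['force'],s['grip_width'],bot.pinch_z)
for n in ("top","side","wrist"):
    im=grab_frame(n);cv2.imwrite(f"pics/{n}0.png",im)
    c=camera_info(n);print(n,{k:(np.round(v,4).tolist() if k in("T","hand_eye") else v) for k,v in c.items()})
E
```

```text
0.0 [0.26599888 0.5652042  0.23071999] [-3.14045322e+00  6.58121248e-05  2.70172903e+00] [0.81747699 0.50400245 0.15239677] 0.08543511477408205 0.0187
top {'fx': 494.7591405730983, 'fy': 494.7591405730983, 'cx': 279.9813334151041, 'cy': 215.02289748679942, 'T': [[-0.0591, 0.9777, -0.2017, 0.2012], [-0.9983, -0.0581, 0.0106, 0.0745], [-0.0014, 0.2019, 0.9794, 1.4778], [0.0, 0.0, 0.0, 1.0]]}
side {'fx': 422.8170448775712, 'fy': 422.8170448775712, 'cx': 274.1083222431572, 'cy': 209.74256734303117, 'T': [[0.9379, 0.1978, -0.2851, 0.1776], [-0.3467, 0.5018, -0.7925, -0.6977], [-0.0137, 0.8421, 0.5392, 0.6595], [0.0, 0.0, 0.0, 1.0]]}
wrist {'fx': 325.19226210127806, 'fy': 325.19226210127806, 'cx': 280.078899748415, 'cy': 207.63479571133217, 'hand_eye': [[0.0004, 0.9533, 0.3021, 0.0765], [1.0, -0.0006, 0.0007, 0.0008], [0.0008, 0.3021, -0.9533, -0.1421], [0.0, 0.0, 0.0, 1.0]]}
```

View pics/top0.png

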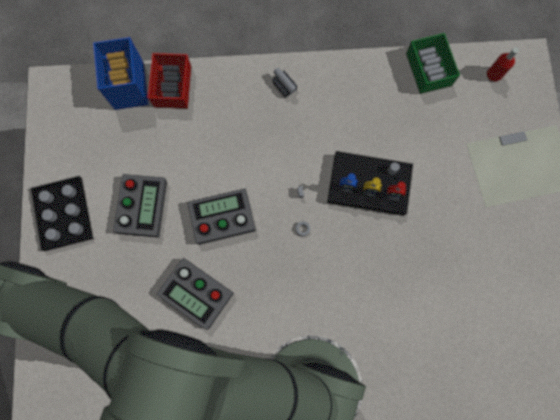

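View pics/side0.png

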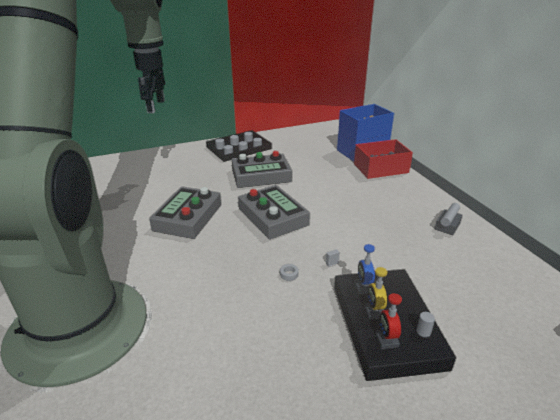

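The top view shows three readout boxes. The one farthest right (smallest y) is near (220,217), with its green key near (222,224). The yellow gauge is near (373,185) in the top view, and its cap is near (380,272) in the side view. Next I'll triangulate these points.

```bash
cat > h.py <<'E'
import cv2,numpy as np
from workcell import camera_info
from scipy.spatial.transform import Rotation as R
def ray(n,px,state=None):
    c=camera_info(n); u=np.array([(px[0]-c['cx'])/c['fx'],(px[1]-c['cy'])/c['fy']])
    if n=="wrist":
        r=np.linalg.norm(u); d=np.r_[u/max(r,1e-9)*np.sin(r),np.cos(r)]
        T=np.eye(4);T[:3,:3]=R.from_euler('xyz',state['tool_rot']).as_matrix();T[:3,3]=state['position'];T=T@c['hand_eye']
    else: d=np.r_[u,1];T=np.array(c['T'])
    d=T[:3,:3]@(d*[1,-1,-1]); return T[:3,3],d/np.linalg.norm(d)
def plane(n,px,z,state=None):
    o,d=ray(n,px,state);return o+d*(z-o[2])/d[2]
def tri(rays):
    A=0;b=0
    for o,d in rays:
        P=np.eye(3)-np.outer(d,d);A=A+P;b=b+P@o
    p=np.linalg.solve(A,b);return p,[np.linalg.norm((np.eye(3)-np.outer(d,d))@(p-o)) for o,d in rays]
def blobs(im,lo,hi,amin=8):
    m=cv2.inRange(cv2.cvtColor(im,cv2.COLOR_BGR2HSV),np.array(lo),np.array(hi))
    n,_,s,c=cv2.connectedComponentsWithStats(m)
    return [(np.round(c[i],1).tolist(),s[i].tolist()) for i in range(1,n) if s[i,4]>=amin]
Y=((20,120,80),(35,255,255));G=((45,120,40),(85,255,200))
RD=((0,150,80),(6,255,255));B=((105,150,60),(125,255,255))
E
python3 - <<'E'
from h import *
for n in("top","side"):
    im=cv2.imread(f"pics/{n}0.png")
    for k,c in(("Y",Y),("G",G),("R",RD),("B",B)):print(n,k,[b for b in blobs(im,*c) if b[1][4]<600])
for p in((222,224),(199,284),(126,202)):print(plane("top",p,.069))
for p in((348,180),(373,185),(400,187)):print(plane("top",p,.12))
a=cv2.imread("pics/top0.png")[140:250,170:430];b=cv2.imread("pics/side0.png")[170:280,230:490]
cv2.imwrite("pics/c.png",np.vstack([cv2.resize(x,None,fx=2.7,fy=2.7,interpolation=2) for x in(a,b)]))
E
```

```text
top Y [([118.0, 67.3], [108, 52, 21, 31, 231]), ([373.9, 183.8], [365, 177, 17, 14, 147])]
top G [([126.8, 201.3], [123, 198, 9, 8, 53]), ([222.0, 223.4], [218, 220, 9, 8, 55]), ([199.2, 283.6], [195, 280, 9, 8, 60])]
top R [([154.9, 76.6], [149, 54, 25, 45, 315]), ([184.7, 82.2], [171, 55, 19, 51, 260]), ([502.7, 56.3], [499, 54, 8, 6, 14]), ([508.1, 63.5], [502, 59, 12, 10, 65]), ([129.3, 183.4], [126, 180, 8, 8, 40]), ([399.4, 187.8], [390, 182, 16, 13, 99]), ([203.4, 227.7], [200, 224, 8, 8, 44]), ([214.9, 294.4], [211, 291, 9, 8, 48])]
top B [([349.5, 179.8], [340, 173, 18, 14, 144])]
side Y [([380.8, 271.9], [375, 268, 13, 9, 85]), ([379.9, 297.0], [371, 283, 16, 27, 257])]
side G [([258.7, 154.2], [257, 152, 5, 5, 17]), ([194.9, 198.9], [192, 197, 7, 4, 17]), ([262.7, 200.3], [260, 198, 7, 6, 23])]
side R [([275.2, 153.5], [273, 152, 5, 4, 18]), ([253.3, 192.0], [251, 190, 6, 6, 27]), ([185.2, 210.4], [182, 208, 7, 6, 36]), ([394.9, 298.5], [389, 293, 13, 12, 111]), ([393.4, 325.4], [383, 310, 18, 29, 280])]
side B [([369.1, 247.9], [365, 245, 9, 7, 41]), ([369.6, 270.7], [363, 264, 12, 19, 85])]
[0.47479834 0.22847047 0.069     ]
[0.30618678 0.29950005 0.069     ]
[0.5568877  0.50645651 0.069     ]
[ 0.5708422 -0.1392748  0.12     ]
[ 0.55197779 -0.20878252  0.12      ]
[ 0.54159146 -0.28458452  0.12      ]
```

View pics/c.png

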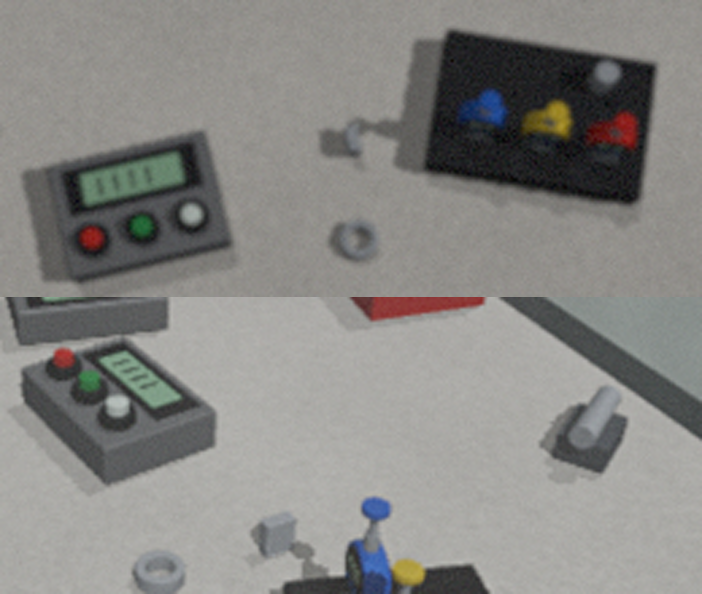

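The crop confirms the box I picked: its green key is at top (222,223) and side (262.7,200.3). The yellow cap is at side (380.8,272) and about (377,180) in the top view.

Run:
```python
from h import *
print("capside",plane("side",(380.8,271.9),.1465),"blue",plane("side",(369.1,247.9),.1465),"red",plane("side",(394.9,298.5),.1465))
print("cap tri",tri([ray("side",(380.8,271.9)),ray("top",(377.3,180.5))]))
print("key",plane("side",(262.7,200.3),.067),plane("top",(222,223.4),.067),tri([ray("side",(262.7,200.3)),ray("top",(222,223.4))]))
print("redkey",plane("top",(203.4,227.7),.069))
```

```text
capside [ 0.55678389 -0.21184356  0.1465    ] blue [ 0.57411712 -0.14239027  0.1465    ] red [ 0.54205536 -0.27864172  0.1465    ]
cap tri (array([ 0.55536325, -0.21524701,  0.1500262 ]), [np.float64(0.001066786890266138), np.float64(0.001066786890266161)])
key [0.47858073 0.22862373 0.067     ] [0.47695721 0.22862629 0.067     ] (array([0.47772332, 0.22847032, 0.06707211]), [np.float64(0.0007829118481645023), np.float64(0.0007829118481644)])
redkey [0.46710791 0.28257542 0.069     ]
```

Emit:
drive_tool:
  targets:
    - {"dx": -0.1,"dy": -0.1,"fingers": 1}
    - {"dx": -0.22,"dy": -0.215,"fingers": 1}
    - {"dx": -0.22,"dy": -0.215,"fingers": 1}
    - {"dx": -0.22,"dy": -0.215,"fingers": 1}
    - {"dx": -0.22,"dy": -0.215,"fingers": 1}
    - {"dx": -0.22,"dy": -0.215,"fingers": 1}
    - {"dx": -0.22,"dy": -0.215,"fingers": 1}
    - {"dx": -0.22,"dy": -0.215,"fingers": 1}
    - {"dx": -0.22,"dy": -0.215,"fingers": 1}
    - {"dx": -0.22,"dy": -0.215,"fingers": 1}
    - {"dx": -0.22,"dy": -0.215,"fingers": 1}
    - {"dx": -0.22,"dy": -0.215,"fingers": 1}
    - {"dx": -0.22,"dy": -0.215,"fingers": 1}
    - {"dx": -0.22,"dy": -0.215,"fingers": 1}
    - {"dx": -0.22,"dy": -0.215,"fingers": 1}
    - {"dx": -0.22,"dy": -0.215,"fingers": 1}
    - {"dx": -0.22,"dy": -0.215,"fingers": 1}
    - {"dx": -0.22,"dy": -0.215,"fingers": 1}
    - {"dx": -0.1,"dy": -0.1,"fingers": 1}
    - {"fingers": 1}

```text
invalid input
```

Emit:
drive_tool:
  targets:
    - {"dx": -0.1,"dy": -0.1,"dz": 0,"yaw": 0,"fingers": 1}

```text
clock: 0.25
position: [0.2699, 0.5528, 0.2308]
tool_rot: [-3.141, -0.001, 2.704]
force: [0.9, 0.5, -0.6]
grip_width: 0.0731
finger_force: 0.0
```

Emit:
drive_tool:
  targets:
    - {"dx": -0.22,"dy": -0.215,"dz": 0,"yaw": 0,"fingers": 1}
    - {"dx": -0.22,"dy": -0.215,"dz": 0,"yaw": 0,"fingers": 1}
    - {"dx": -0.22,"dy": -0.215,"dz": 0,"yaw": 0,"fingers": 1}
    - {"dx": -0.22,"dy": -0.215,"dz": 0,"yaw": 0,"fingers": 1}
    - {"dx": -0.22,"dy": -0.215,"dz": 0,"yaw": 0,"fingers": 1}
    - {"dx": -0.22,"dy": -0.215,"dz": 0,"yaw": 0,"fingers": 1}
    - {"dx": -0.22,"dy": -0.215,"dz": 0,"yaw": 0,"fingers": 1}
    - {"dx": -0.22,"dy": -0.215,"dz": 0,"yaw": 0,"fingers": 1}
    - {"dx": -0.22,"dy": -0.215,"dz": 0,"yaw": 0,"fingers": 1}
    - {"dx": -0.22,"dy": -0.215,"dz": 0,"yaw": 0,"fingers": 1}
    - {"dx": -0.22,"dy": -0.215,"dz": 0,"yaw": 0,"fingers": 1}
    - {"dx": -0.22,"dy": -0.215,"dz": 0,"yaw": 0,"fingers": 1}
    - {"dx": -0.22,"dy": -0.215,"dz": 0,"yaw": 0,"fingers": 1}
    - {"dx": -0.22,"dy": -0.215,"dz": 0,"yaw": 0,"fingers": 1}
    - {"dx": -0.22,"dy": -0.215,"dz": 0,"yaw": 0,"fingers": 1}
    - {"dx": -0.22,"dy": -0.215,"dz": 0,"yaw": 0,"fingers": 1}
    - {"dx": -0.22,"dy": -0.215,"dz": 0,"yaw": 0,"fingers": 1}
    - {"dx": -0.1,"dy": -0.1,"dz": 0,"yaw": 0,"fingers": 1}
    - {"dx": 0,"dy": 0,"dz": 0,"yaw": 0,"fingers": 1}
    - {"dx": 0,"dy": 0,"dz": 0,"yaw": 0,"fingers": 1}

```text
clock: 2.25
position: [0.458, 0.0489, 0.2312]
tool_rot: [3.142, -0.0, 2.701]
force: [-0.6, -0.2, -0.2]
grip_width: 0.0002
finger_force: 0.0
```

Run:
```python
from h import *
from workcell import readout,grab_frame
s=readout.observe();im=grab_frame("wrist");cv2.imwrite("pics/w1.png",im)
print(s['position'],s['tool_rot'],s['force'],s['grip_width'])
for k,c in(("Y",Y),("R",RD),("B",B)):
  for b in blobs(im,*c,40):print(k,b,plane("wrist",b[0],.149,s))
```

```text
[0.45796225 0.04886336 0.23122614] [ 3.14157226e+00 -3.42951561e-04  2.70107447e+00] [-0.57493382 -0.15496109 -0.22011105] 0.00017708839840962866
R ([482.2, 108.0], [472, 100, 20, 18, 269]) [0.4467408  0.22833179 0.149     ]
R ([530.1, 354.7], [513, 319, 47, 72, 1437]) [0.76180496 0.25303194 0.149     ]
R ([82.0, 352.9], [73, 349, 21, 8, 67]) [ 0.5119472  -0.21577053  0.149     ]
B ([184.8, 347.8], [176, 341, 19, 15, 115]) [ 0.54005705 -0.08788999  0.149     ]
```

View pics/w1.png

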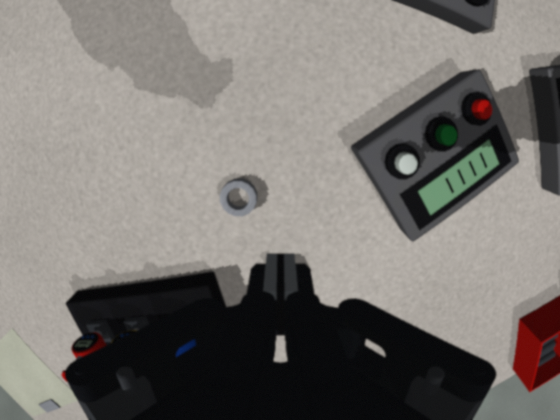

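The view shows the gauges hidden behind the gripper, at lower left (red at (82,350)), and the green key at (443,133). I'll pass the tool beyond the gauges so the wrist camera can see them.

Emit:
drive_tool:
  targets:
    - {"dx": -0.12,"dy": -0.09,"dz": 0,"yaw": 0,"fingers": 1}
    - {"dx": -0.24,"dy": -0.18,"dz": 0,"yaw": 0,"fingers": 1}
    - {"dx": -0.24,"dy": -0.18,"dz": 0,"yaw": 0,"fingers": 1}
    - {"dx": -0.24,"dy": -0.18,"dz": 0,"yaw": 0,"fingers": 1}
    - {"dx": -0.24,"dy": -0.18,"dz": 0,"yaw": 0,"fingers": 1}
    - {"dx": -0.24,"dy": -0.18,"dz": 0,"yaw": 0,"fingers": 1}
    - {"dx": -0.24,"dy": -0.18,"dz": 0,"yaw": 0,"fingers": 1}
    - {"dx": -0.24,"dy": -0.18,"dz": 0,"yaw": 0,"fingers": 1}
    - {"dx": -0.24,"dy": -0.18,"dz": 0,"yaw": 0,"fingers": 1}
    - {"dx": -0.24,"dy": -0.18,"dz": 0,"yaw": 0,"fingers": 1}
    - {"dx": -0.24,"dy": -0.18,"dz": 0,"yaw": 0,"fingers": 1}
    - {"dx": -0.12,"dy": -0.09,"dz": 0,"yaw": 0,"fingers": 1}
    - {"dx": 0,"dy": 0,"dz": 0,"yaw": 0,"fingers": 1}
    - {"dx": 0,"dy": 0,"dz": 0,"yaw": 0,"fingers": 1}

```text
clock: 3.7
position: [0.613, -0.2413, 0.2309]
tool_rot: [3.141, -0.001, 2.703]
force: [0.0, 0.5, 1.0]
grip_width: -0.0001
finger_force: 0.0
```

Run:
```python
from h import *
from workcell import readout,grab_frame
s=readout.observe();im=grab_frame("wrist");cv2.imwrite("pics/w2.png",im)
np.save("s2.npy",np.r_[s['position'],s['tool_rot']])
print(s['position'],s['tool_rot'],s['force'],s['grip_width'])
for k,c in(("Y",Y),("R",RD),("B",B)):
  for b in blobs(im,*c,40):print(k,b,plane("wrist",b[0],.149,s))
```

```text
[ 0.61297107 -0.24129577  0.23093057] [ 3.14115827e+00 -8.86099136e-04  2.70272503e+00] [0.0367746  0.49022996 0.95073577] -0.0001459154439746728
Y ([283.3, 125.9], [255, 108, 58, 36, 1506]) [ 0.55615145 -0.21144924  0.149     ]
R ([202.3, 144.2], [174, 126, 61, 39, 1386]) [ 0.54276614 -0.26789992  0.149     ]
B ([364.0, 111.2], [332, 95, 63, 32, 1538]) [ 0.5694071  -0.15579468  0.149     ]
```

View pics/w2.png

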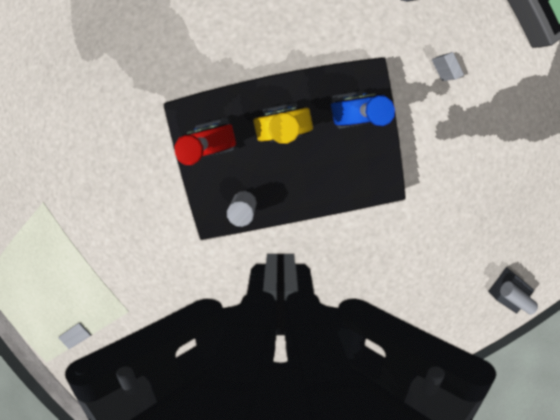

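This view shows the caps clearly: yellow at about (284,128), red at (188,151) and blue at (380,111).

Run:
```python
from h import *
q=np.load("s2.npy");s=dict(position=q[:3],tool_rot=q[3:])
im=cv2.imread("pics/w2.png")
hsv=cv2.cvtColor(im,cv2.COLOR_BGR2HSV)
g=cv2.GaussianBlur(im[:,:,2],(0,0),1)
c=cv2.HoughCircles(g[90:170,150:420],cv2.HOUGH_GRADIENT,1,40,param1=60,param2=10,minRadius=11,maxRadius=19);print(c+[150,90,0] if c is not None else c)
for n,p,sp in(("Y",(284,128),(380.8,271.9)),("R",(188,151),(394.9,298.5)),("B",(380,111),(369.1,247.9))):
    print(n,plane("wrist",p,.149,s),tri([ray("wrist",p,s),ray("side",sp)]))
s1=dict(position=[0.45796225,0.04886336,0.23122614],tool_rot=[3.14157,-.00034,2.70107])
b=blobs(cv2.imread("pics/w1.png"),(45,100,20),(85,255,200),60)
for x in b:print("G",x,plane("wrist",x[0],.069,s1),tri([ray("wrist",x[0],s1),ray("side",(262.7,200.3)),ray("top",(222,223.4))]))
```

```text
[[[187.5        150.5         13.80000019]
  [282.5        127.5         15.80000019]
  [339.5        111.5         13.80000019]]]
Y [ 0.5576693 -0.2116303  0.149    ] (array([ 0.55755137, -0.21146376,  0.14589442]), [np.float64(0.00037240055539907943), np.float64(0.00037240055539886026)])
R [ 0.54228345 -0.2795856   0.149     ] (array([ 0.54181701, -0.27972715,  0.14756396]), [np.float64(0.00054579692508577), np.float64(0.0005457969250857637)])
B [ 0.57367508 -0.14484014  0.149     ] (array([ 0.57344417, -0.14418919,  0.14783675]), [np.float64(0.0004998917050086147), np.float64(0.0004998917050083045)])
G ([446.0, 134.7], [435, 124, 23, 23, 409]) [0.4776702  0.22668222 0.069     ] (array([0.47788003, 0.22812951, 0.06708568]), [np.float64(0.0006260974792286417), np.float64(0.0005867518708332403), np.float64(0.0010507926734696495)])
```

Emit:
drive_tool:
  targets:
    - {"dx": 0.1,"dy": 0,"dz": 0,"yaw": 0,"fingers": 1}
    - {"dx": 0.2,"dy": 0.02,"dz": 0,"yaw": 0,"fingers": 1}
    - {"dx": 0.2,"dy": 0.01,"dz": 0,"yaw": 0,"fingers": 1}
    - {"dx": 0.126,"dy": 0,"dz": 0,"yaw": 0,"fingers": 1}
    - {"dx": 0,"dy": 0,"dz": 0.1,"yaw": 0,"fingers": 1}
    - {"dx": 0,"dy": 0,"dz": 0.2,"yaw": 0,"fingers": 1}
    - {"dx": 0,"dy": 0,"dz": 0.2,"yaw": 0,"fingers": 1}
    - {"dx": 0,"dy": 0,"dz": 0.14,"yaw": 0,"fingers": 1}
    - {"dx": 0,"dy": 0,"dz": 0.08,"yaw": 0,"fingers": 1}
    - {"dx": 0,"dy": 0,"dz": 0,"yaw": 0,"fingers": 1}
    - {"dx": 0,"dy": 0,"dz": 0,"yaw": 0,"fingers": 1}
    - {"dx": 0,"dy": 0,"dz": 0,"yaw": 0,"fingers": 1}

```text
clock: 4.95
position: [0.5581, -0.2134, 0.1601]
tool_rot: [3.141, 0.001, 2.702]
force: [-0.0, -0.9, 0.1]
grip_width: -0.0001
finger_force: 0.0
```

Run:
```python
from h import *
from workcell import readout,grab_frame
s=readout.observe();print(s['position'],s['tool_rot'],s['force'],s['grip_width'])
w=grab_frame("wrist");a=grab_frame("side")
z=lambda x,f:cv2.resize(x,None,fx=f,fy=f,interpolation=2)
cv2.imwrite("pics/p1.png",np.hstack([z(w[180:320,210:350],2.8),z(a[220:320,330:430],3.92)]))
```

```text
[ 0.55806357 -0.21343366  0.16006495] [3.14142552e+00 1.15604548e-03 2.70170484e+00] [-0.02252145 -0.85394576  0.11392673] -6.930839745681057e-05
```

View pics/p1.png

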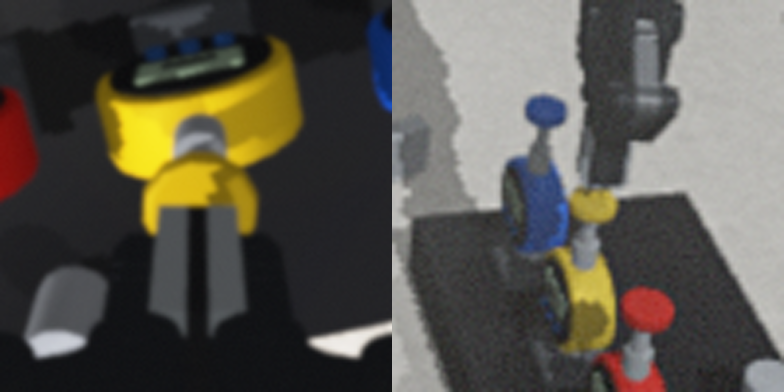

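The fingertips are centred just above the yellow cap. The red and blue caps are well clear.

Emit:
drive_tool:
  targets:
    - {"dx": 0,"dy": 0,"dz": 0.04,"yaw": 0,"fingers": 1}
    - {"dx": 0,"dy": 0,"dz": 0.04,"yaw": 0,"fingers": 1}
    - {"dx": 0,"dy": 0,"dz": 0.02,"yaw": 0,"fingers": 1}
    - {"dx": 0,"dy": 0,"dz": 0.02,"yaw": 0,"fingers": 1}
    - {"dx": 0,"dy": 0,"dz": 0.02,"yaw": 0,"fingers": 1}
    - {"dx": 0,"dy": 0,"dz": 0.02,"yaw": 0,"fingers": 1}
    - {"dx": 0,"dy": 0,"dz": 0,"yaw": 0,"fingers": 1}
    - {"dx": 0,"dy": 0,"dz": 0,"yaw": 0,"fingers": 1}

```text
clock: 5.85
position: [0.5576, -0.2132, 0.1433]
tool_rot: [3.142, -0.0, 2.702]
force: [-1.8, 0.8, 2.7]
grip_width: -0.0
finger_force: 1.6
```

Emit:
drive_tool:
  targets:
    - {"dx": 0,"dy": 0,"dz": 0.02,"yaw": 0,"fingers": 1}
    - {"dx": 0,"dy": 0,"dz": 0.02,"yaw": 0,"fingers": 1}
    - {"dx": 0,"dy": 0,"dz": 0.005,"yaw": 0,"fingers": 1}
    - {"dx": 0,"dy": 0,"dz": 0,"yaw": 0,"fingers": 1}
    - {"dx": 0,"dy": 0,"dz": 0,"yaw": 0,"fingers": 1}

```text
clock: 6.35
position: [0.5578, -0.2133, 0.1389]
tool_rot: [-3.142, 0.0, 2.702]
force: [-1.4, 1.2, 4.2]
grip_width: -0.0002
finger_force: 2.4
```

Run:
```python
from h import *
from workcell import readout,grab_frame
for i in range(4):
    s=readout.observe();print(s['position'],s['force'],s['finger_force']); a=grab_frame("side")
print([b for b in blobs(a,*Y) if b[1][0]>350])
for z in(.1465,.1415,.1365,.1315):
    c=__import__('workcell').camera_info("side");T=np.linalg.inv(c['T'])@[.5577,-.2117,z,1];print(z,c['cx']-c['fx']*T[0]/T[2],c['cy']+c['fy']*T[1]/T[2])
```

```text
[ 0.55776436 -0.21331215  0.13888404] [-1.38540916  1.2282181   4.18692044] 2.441348545253277
[ 0.55773183 -0.21330369  0.13889034] [-1.71914448 -0.02403071  4.84297662] 2.4393267184495926
[ 0.55776792 -0.21329132  0.1389145 ] [-1.82681468  1.27204293  4.9428854 ] 2.4394065141677856
[ 0.557738   -0.21329096  0.13888965] [-1.27277645  0.20284317  5.02372424] 2.4405163899064064
[([380.0, 278.4], [375, 276, 11, 5, 35]), ([379.8, 297.0], [371, 283, 16, 27, 259])]
0.1465 381.19246120339784 271.7307012600392
0.1415 380.8563734791447 273.81810556095553
0.1365 380.5226224665081 275.8909968001727
0.1315 380.19118388028687 277.9495258104341
```

The force is about 4.9 N, which puts the plunger about 10 mm down. Now I'll release it and lift.

Emit:
drive_tool:
  targets:
    - {"dx": 0,"dy": 0,"dz": -0.03,"yaw": 0,"fingers": 1}
    - {"dx": 0,"dy": 0,"dz": -0.03,"yaw": 0,"fingers": 1}
    - {"dx": 0,"dy": 0,"dz": -0.03,"yaw": 0,"fingers": 1}
    - {"dx": 0,"dy": 0,"dz": -0.06,"yaw": 0,"fingers": 1}
    - {"dx": 0,"dy": 0,"dz": -0.1,"yaw": 0,"fingers": 1}
    - {"dx": 0,"dy": 0,"dz": -0.2,"yaw": 0,"fingers": 1}
    - {"dx": 0,"dy": 0,"dz": -0.25,"yaw": 0,"fingers": 1}
    - {"dx": 0,"dy": 0,"dz": -0.1,"yaw": 0,"fingers": 1}
    - {"dx": 0,"dy": 0,"dz": 0,"yaw": 0,"fingers": 1}

```text
clock: 7.45
position: [0.5582, -0.2135, 0.2204]
tool_rot: [3.141, 0.002, 2.702]
force: [0.4, -0.5, 0.2]
grip_width: -0.0
finger_force: 0.0
```

Run:
```python
from h import *
from workcell import readout,grab_frame
s=readout.observe();print(s['position'],s['force'],s['finger_force']); a=grab_frame("side")
print([b for b in blobs(a,*Y) if b[1][0]>350])
```

```text
[ 0.55824963 -0.213452    0.22035609] [ 0.35099933 -0.45990717  0.23599393] 0.0
[([380.9, 271.8], [375, 268, 13, 9, 86]), ([379.9, 297.0], [371, 283, 16, 27, 258])]
```

Emit:
drive_tool:
  targets:
    - {"dx": 0.1,"dy": 0.15,"dz": 0,"yaw": 0,"fingers": 1}
    - {"dx": 0.2,"dy": 0.28,"dz": 0,"yaw": 0,"fingers": 1}
    - {"dx": 0.2,"dy": 0.28,"dz": 0,"yaw": 0,"fingers": 1}
    - {"dx": 0.2,"dy": 0.28,"dz": 0,"yaw": 0,"fingers": 1}
    - {"dx": 0.2,"dy": 0.28,"dz": 0,"yaw": 0,"fingers": 1}
    - {"dx": 0.2,"dy": 0.28,"dz": 0,"yaw": 0,"fingers": 1}
    - {"dx": 0.2,"dy": 0.28,"dz": 0,"yaw": 0,"fingers": 1}
    - {"dx": 0.2,"dy": 0.28,"dz": 0,"yaw": 0,"fingers": 1}
    - {"dx": 0.2,"dy": 0.28,"dz": 0,"yaw": 0,"fingers": 1}
    - {"dx": 0.2,"dy": 0.28,"dz": 0,"yaw": 0,"fingers": 1}
    - {"dx": 0.2,"dy": 0.28,"dz": 0,"yaw": 0,"fingers": 1}
    - {"dx": 0.2,"dy": 0.28,"dz": 0,"yaw": 0,"fingers": 1}
    - {"dx": 0.2,"dy": 0.28,"dz": 0,"yaw": 0,"fingers": 1}
    - {"dx": 0.1,"dy": 0.14,"dz": 0,"yaw": 0,"fingers": 1}
    - {"dx": 0,"dy": 0,"dz": 0,"yaw": 0,"fingers": 1}
    - {"dx": 0,"dy": 0,"dz": 0,"yaw": 0,"fingers": 1}
    - {"dx": 0,"dy": 0,"dz": 0,"yaw": 0,"fingers": 1}

```text
clock: 9.2
position: [0.4777, 0.2268, 0.2184]
tool_rot: [-3.141, -0.0, 2.701]
force: [-0.6, -0.7, -0.3]
grip_width: -0.0001
finger_force: 0.0
```

The cap has sprung back to its starting pixels. Next I'll go down over the green key.

Emit:
drive_tool:
  targets:
    - {"dx": 0.005,"dy": 0.01,"dz": 0.1,"yaw": 0,"fingers": 1}
    - {"dx": 0,"dy": 0,"dz": 0.25,"yaw": 0,"fingers": 1}
    - {"dx": 0,"dy": 0,"dz": 0.3,"yaw": 0,"fingers": 1}
    - {"dx": 0,"dy": 0,"dz": 0.3,"yaw": 0,"fingers": 1}
    - {"dx": 0,"dy": 0,"dz": 0.2,"yaw": 0,"fingers": 1}
    - {"dx": 0,"dy": 0,"dz": 0.15,"yaw": 0,"fingers": 1}
    - {"dx": 0,"dy": 0,"dz": 0.06,"yaw": 0,"fingers": 1}
    - {"dx": 0,"dy": 0,"dz": 0,"yaw": 0,"fingers": 1}
    - {"dx": 0,"dy": 0,"dz": 0,"yaw": 0,"fingers": 1}

```text
clock: 10.1
position: [0.4781, 0.2287, 0.0832]
tool_rot: [3.141, 0.0, 2.701]
force: [-0.2, 0.2, 0.3]
grip_width: -0.0
finger_force: 0.0
```

Run:
```python
from h import *
from workcell import readout,grab_frame
s=readout.observe();print(s['position'],s['tool_rot'],s['force'],s['grip_width'])
w=grab_frame("wrist");a=grab_frame("side")
z=lambda x,f:cv2.resize(x,None,fx=f,fy=f,interpolation=2)
cv2.imwrite("pics/p2.png",np.hstack([z(w[150:320,195:365],2.3),z(a[150:250,210:310],3.91)]))
```

```text
[0.47809194 0.22869997 0.08321542] [3.14118960e+00 3.43957831e-04 2.70129785e+00] [-0.2135908   0.22440805  0.34547774] -1.0768208908242087e-05
```

View pics/p2.png

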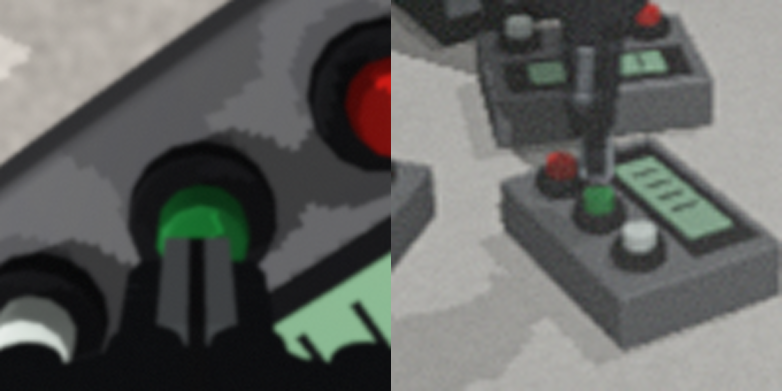

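The fingertips are centred over the green key, and the red and white keys are clear.

Emit:
drive_tool:
  targets:
    - {"dx": 0,"dy": 0,"dz": 0.06,"yaw": 0,"fingers": 1}
    - {"dx": 0,"dy": 0,"dz": 0.05,"yaw": 0,"fingers": 1}
    - {"dx": 0,"dy": 0,"dz": 0.02,"yaw": 0,"fingers": 1}
    - {"dx": 0,"dy": 0,"dz": 0.02,"yaw": 0,"fingers": 1}
    - {"dx": 0,"dy": 0,"dz": 0.02,"yaw": 0,"fingers": 1}
    - {"dx": 0,"dy": 0,"dz": 0.01,"yaw": 0,"fingers": 1}
    - {"dx": 0,"dy": 0,"dz": 0,"yaw": 0,"fingers": 1}
    - {"dx": 0,"dy": 0,"dz": 0,"yaw": 0,"fingers": 1}

```text
clock: 11.0
position: [0.4776, 0.2288, 0.0648]
tool_rot: [-3.141, -0.0, 2.702]
force: [-2.6, -0.5, 5.6]
grip_width: -0.0003
finger_force: 2.6
```

Emit:
drive_tool:
  targets:
    - {"dx": 0,"dy": 0,"dz": 0.01,"yaw": 0,"fingers": 1}
    - {"dx": 0,"dy": 0,"dz": 0.008,"yaw": 0,"fingers": 1}
    - {"dx": 0,"dy": 0,"dz": 0,"yaw": 0,"fingers": 1}
    - {"dx": 0,"dy": 0,"dz": 0,"yaw": 0,"fingers": 1}

```text
clock: 11.4
position: [0.4777, 0.2288, 0.0631]
tool_rot: [-3.141, -0.0, 2.702]
force: [-3.6, -1.2, 6.1]
grip_width: 0.0
finger_force: 3.2
```

The force is about 6.4 N, which puts the key about 5.7 mm in, past halfway. Now I'll release it.

Emit:
drive_tool:
  targets:
    - {"dx": 0,"dy": 0,"dz": -0.02,"yaw": 0,"fingers": 1}
    - {"dx": 0,"dy": 0,"dz": -0.02,"yaw": 0,"fingers": 1}
    - {"dx": 0,"dy": 0,"dz": -0.03,"yaw": 0,"fingers": 1}
    - {"dx": 0,"dy": 0,"dz": -0.06,"yaw": 0,"fingers": 1}
    - {"dx": 0,"dy": 0,"dz": -0.2,"yaw": 0,"fingers": 1}
    - {"dx": 0,"dy": 0,"dz": -0.3,"yaw": 0,"fingers": 1}
    - {"dx": 0,"dy": 0,"dz": -0.3,"yaw": 0,"fingers": 1}
    - {"dx": 0,"dy": 0,"dz": -0.3,"yaw": 0,"fingers": 1}
    - {"dx": 0,"dy": 0,"dz": -0.1,"yaw": 0,"fingers": 1}
    - {"dx": 0,"dy": 0,"dz": 0,"yaw": 0,"fingers": 1}
    - {"dx": 0,"dy": 0,"dz": 0,"yaw": 0,"fingers": 1}

```text
clock: 12.5
position: [0.4775, 0.2287, 0.1953]
tool_rot: [-3.141, -0.0, 2.702]
force: [-0.0, -0.3, -1.0]
grip_width: -0.0001
finger_force: 0.0
```

Run:
```python
from h import *
from workcell import readout,grab_frame
s=readout.observe();print(s['clock'],s['position'],s['force'],s['finger_force']); a=grab_frame("side")
cv2.imwrite("pics/end.png",a)
for k,c in(("Y",Y),("G",G),("R",RD),("B",B)):print(k,[b for b in blobs(a,*c) if b[1][4]<600])
```

```text
12.5 [0.47751033 0.22872276 0.19530557] [-6.63078530e-04 -2.93349738e-01 -1.00733497e+00] 0.0
Y [([381.1, 271.8], [376, 268, 12, 9, 86]), ([379.9, 297.0], [371, 283, 16, 27, 257])]
G [([107.8, 6.7], [105, 4, 6, 5, 11]), ([194.6, 199.7], [192, 198, 6, 6, 21]), ([262.7, 199.6], [260, 198, 6, 5, 21])]
R [([377.1, 147.6], [357, 141, 39, 16, 287]), ([275.4, 153.4], [273, 152, 6, 4, 19]), ([253.2, 192.1], [250, 189, 7, 7, 33]), ([185.3, 210.6], [182, 208, 8, 7, 41]), ([394.8, 298.5], [389, 293, 13, 12, 115]), ([393.4, 325.5], [382, 310, 19, 29, 280])]
B [([369.1, 247.5], [365, 245, 9, 6, 41]), ([369.2, 270.2], [363, 261, 12, 22, 92])]
```

View pics/end.png

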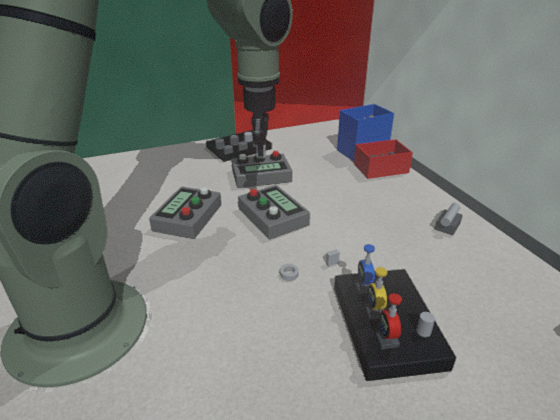

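The final view shows everything where it started: the green key is up at (263,200), the yellow cap is up at (381,272), and the arm is clear.

```bash
python3 -c "
from workcell import workorder;print(workorder.job_done())"
```

```text
the job is handed in; nothing more can be done
None
```

I pressed the yellow plunger about 10 mm and it sprang fully back, then pressed the green key about 5.7 mm of its 8 mm and it came out; nothing else was touched or moved in the final view, and the job was handed in at about 12.5 s (result not shown).

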